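Reset the indexed length stop of a cut-off jig and lay the stock against it

ROBOT

A 7-joint arm with a two-finger parallel gripper is mounted at the origin on the work surface; the furniture and walls round the work are solid. World frame = base frame: x ahead of the robot, y to its left, z up, the work surface at z = 0. Lengths are in m, angles in rad, forces in N, time in s.
With the tool pointing down it reaches from about 0.425 to 0.8 m from the base axis. Payload 8.3 kg.
Tool frame: the origin (TCP) lies midway between the tips of the shut fingers; the grasp point (between the pads) lies 19 mm behind it; z points along the fingers, y is the line along which they close (so a half turn about z gives the same grasp; the last joint's range is limited). The gripper opens to 85 mm and grips with 20 to 120 N. Pads are 22 mm wide; open, the fingers measure 114 mm over their backs; the gripper's body (76 mm by 85 mm) begins 54 mm behind the grasp point. The pads swing forward as they close: fully open they stand 13 mm farther back than shut.
Start: joints at [1.09, 0.383, 0.016, 1.37, -0.006, 1.388, -0.046], TCP at [0.254, -0.571, 0.231] pointing down, gripper open.
Joint ranges: [-2.95, 2.95], [-0.25, 2.06], [-1.52, 1.56], [0.18, 2.33], [-1.44, 4.58], [0.02, 2.06], [-3.01, 3.01]. Speed limits (rad/s): [2.39, 2.39, 3.01, 3.01, 3.14, 3.14, 3.14].

INTERFACE

Orientations are given as a unit quaternion [w, x, y, z].
In Python, from bench import arm gives the robot as it stands.
- The arm moves only by the tool carry_out, never from a script. Its argument "series" is a list of rows, each a list of 3 entries, a list of its own where there are three numbers: the turn, a rotation vector about the tool's x, y, z in rad, then the shift along the tool's x, y, z in mm, then the finger opening in mm, from 0 to 85.4. In form: [[[wx, wy, wz], [dx, dy, dz], jaw], ...]. A call has 1 to 10 rows; each row shifts and turns the commanded pose from where the row before left it, along the tool's axes as they then stand; what a row does not reach is not made up. A row lasts 1/10 s, in which the tool goes at most 50 mm and 8.59 degrees, less where a joint would pass 70% of its speed; a pose out of reach is approached as far as the arm can. A call is refused whole if a number of a shift passes 50 or a number of a turn 0.15, either way. A call with a gripper value outside its range is refused whole. The fingers move at their own pace and stop on an object; "newtons" is the grip in N (left out, the last holds). Time passes only in rows, so rows that do not move let the fingers close. It gives the time, the measured TCP pose, the force, the opening and the grip force at its end, in the units of the state.
- arm.sense(): the state, without advancing time (a new reading comes with each control period).
- arm.capture(name): name is "side" or "top" or "wrist"; returns a dict with "img" (384x512x3 uint8, red, green, blue), "z_map" (384x512 float32, m along the optical axis (not along the pixel's ray), 0 where there is no reading), "fx", "fy", "cx", "cy" (pixels), "k1" (the pictures are not rectified: a ray, as slopes to the right and down, at radius r is drawn at 1 + k1 r^2 times it, then the intrinsics apply), "view" (4x4, takes a point from world to camera coordinates); the wrist camera has in their place "hand_eye" (4x4, takes a point from camera to tool coordinates, whose origin is the TCP and whose axes are the flange's). Camera axes: x right, y up, looking along -z (the intrinsics and any distortion apply to the point x, -y, -z); pixel columns grow to the right and rows downward; lengths in m; the calibration is good to about 2 mm. A picture is of the moment at which its call begins: read the wrist's pose just before it.
- arm.finish_job(): hands the job in; it is judged then, once.
The state is a dict: "time": time; "joints": joint angles; "joint_velocities": joint speeds; "effort": joint torques, N m; "ee_pos": TCP position; "tcp_rot": TCP orientation; "contact_force": force on the tool from outside, world axes, zero at the start; "moment": the same for the moment, N m; "gripper_width": opening from 0.0 (shut) to 1.0 (fully open); "finger_force": force on a finger pad.
Only numpy, scipy, OpenCV 4.12 (cv2) and the standard library are available. Lean on these libraries where they do the work, as an engineer would, in place of code of your own. Each camera call takes 0.05 s, during which the arm holds its last target. There are 200 camera calls.

TASK

Set the cut-off jig for the next longer piece: pull up the spring knob on the stop, slide the stop exactly one notch away from the saw guides and let the pin drop fully home in that notch. Then lay the long aluminium profile on the jig's bed, between the saw guides, pushed up against the stop, and let go of it. Leave the short profile and the other things lying about where they are.

Things in the scene. Friction and masses are not known exactly. Their poses are not given: they have to be found in the camera images.
- jig: Cut-off jig fixed down: dark steel base plate 104 (x) x 287 (y) x 10 mm. Origin on the bench below it, 54 mm behind the plate's front edge and 142 mm from its saw end: x across the jig, y along it (away from the saw guides), z up. On it: bed, saw guides, lugs and, behind (centred on x = +27), a steel index rail 24 wide, top 34 mm over the bench, y = -22 to 142 mm, with five slots 25 mm apart.
- bed (a point): Point on top of the bed, on its centre line (jig frame x = -27, y = 0, z = 30 mm); axes as the jig's. The bed is a beam 20 mm wide, y = -136 to 142. From y = -90 to -10 (saw guides to lugs) nothing stands beside it down to the plate, 20 mm below: fingers can straddle it there. The black lugs: y = -10 to 15, 25 mm clear between them, 6 mm thick, tops 10 mm over the bed, sloped.
- saw_slot (a point): Point on the bed's top and centre line, midway between the black saw guides (jig frame x = -27, y = -110, z = 30 mm). The guides are two walls 12 mm thick and 40 mm long (y = -130 to -90), one each side of the bed, 25 mm clear between them, tops 30 mm over the bed (60 over the bench) and sloped to lead the stock in, each cut by a 2 mm saw slot.
- stop_carriage (a joint): Position (m) of the stop carriage along the rail, growing along the jig's +y, away from the saw guides. The notches are at 0, 0.025, 0.050, 0.075 and 0.100; the stop starts in the second (0.025), so one notch on is 0.050. With the pin out it slides with about 1.2 N of friction; with the pin home it is locked, with about 1 mm of play each way.
- index_knob (a joint): How far (m) the plunger knob is pulled straight up: 0 = pin home, 0.018 = upper limit. The carriage slides freely above 0.010 and is locked below 0.006. The spring pulls down with 4 N at 0, 8 N at 0.016. Let go within about 4 mm of a notch the pin drops home by itself; farther off it rides on the rail (about 0.010) until the carriage is slid to a notch.
- knob_grip (a point): Centre of the black ribbed plunger knob: an upright cylinder, 28 mm diameter (29 over the ribs), 26 mm high; this point is on its axis half-way up (85 mm over the bench when home). Below it 14 mm of thin sleeve, then the grey carriage, whose top is 58 mm over the bench and 38 x 50 mm across and along the rail. Moves with knob and carriage.
- stop_face (a point): Centre of the stop's face: the flat face, looking to the jig's -y, of the grey paddle (22 mm wide, 10 thick, 32 to 56 mm over the bench) that hangs over the bed on the carriage's arm. The point is over the bed's centre line, 10 mm above the bed; axes as the jig's. Moves with the carriage: always 54 mm to -x and 25 mm to -y of the knob's axis.
- long_profile_center (a point): Centre of the long piece of slotted aluminium profile, 20 x 20 mm in section and 180 mm long, lying on the bench along its own y axis. About 90 g. On the bed and against the stop its centre is 90 mm from the stop's face.
- short_profile_center (a point): Centre of the short offcut of the same profile, 20 x 20 x 110 mm, lying on the bench along its own y axis; too short for the job, leave it. One of the two pieces lies at the left and one at the right, nearer the robot than the jig; either may be the long one.
- spray_can_center (a point): Centre of a white spray can, 53 mm diameter, 285 mm high, standing left of the jig. Leave it.
- torch_center (a point): Centre of a small black torch 26 x 102 x 25 mm lying in front of the jig, about in the middle. Leave it.
- bottle_center (a point): Centre of a small bottle 33 mm wide and 60 mm high standing at the left, near the robot. Leave it.
- motor_center (a point): Centre of a small stepper motor 48 x 42 x 61 mm standing at the right, near the robot. Leave it.

How it is judged:
By the outcome, as a careful person would: the job done as asked, in the order asked, and still so for the second after the job is handed in, with the robot touching nothing.
It also fails if it takes over 51 s, if anything falls off the work surface, if the arm or the gripper's body presses on something with over 40 N, if the wrist force passes 120 N, or if a joint passes its speed limit or range.

## Working session

There is one attempt and no reset: what is moved stays moved. The work goes in short steps, Python scripts to look and compute and a tool call to move; the robot and the scene stay as the last step left them, time stands still between calls to the robot, and variables do not carry over. Pictures are saved under pics/ and viewed, at most 10 in all, crops included, and the job is handed in when it is done.

Besides the shell and the picture viewer there is one more tool, called after "Emit:" as name(argument=value, ...), one argument or row to a line, values as JSON. carry_out: Moves the arm, as the interface text tells. Its arguments: {"type":"object","properties":{"series":{"type":"array","items":{"type":"array"}},"newtons":{"type":"number"}},"required":["series"]}

```bash
ls; mkdir -p pics; cat > h.py <<'E'
import numpy as np, cv2
from bench import arm
def cam(n):
    s=arm.sense(); c=arm.capture(n); return s,c
def save(c,f,s=1): cv2.imwrite(f,cv2.resize(c["img"][:,:,::-1],None,fx=s,fy=s))
E
python3 - <<'E'
from h import *
print(arm.sense())
import pickle
for n in("top","side"):
    s,c=cam(n); save(c,f"pics/{n}0.png",1.5); pickle.dump(c,open(n+"0.pkl","wb"))
    print(n,{k:v for k,v in c.items() if k not in("img","z_map")})
E
```

```text
pics
{'time': 0.0, 'joints': array([ 1.090118  ,  0.38426286,  0.01638765,  1.37115677, -0.00633037,
        1.38819501, -0.04649508]), 'joint_velocities': array([-7.60716912e-04, -1.55240343e-04, -4.71183850e-04, -7.87036910e-05,
        4.10722263e-04, -3.39706802e-04, -1.39639390e-03]), 'effort': array([-1.68139613e-03, -6.27602649e+01,  8.43531601e-01, -3.71823370e+01,
        1.64004246e-02,  1.43498453e-02, -9.85327404e-06]), 'ee_pos': array([ 0.25341296, -0.57077023,  0.23026238]), 'tcp_rot': array([-9.63992626e-04,  9.78256171e-01,  2.07397901e-01, -2.10499504e-04]), 'contact_force': array([-0.21560952, -0.46518939,  0.15234977]), 'moment': array([ 0.01448295, -0.05248607, -0.02681344]), 'finger_force': 0.0, 'gripper_width': 0.9969333328040867}
top {'fx': 358.87983533636464, 'fy': 358.87983533636464, 'cx': 254.10574976209128, 'cy': 192.24536067547942, 'k1': -0.04316967010997194, 'view': array([[ 0.0178134 , -0.99964581,  0.01977202, -0.06920741],
       [ 0.98259201,  0.02116007,  0.1845676 , -0.4871062 ],
       [-0.1849206 ,  0.01614005,  0.98262092, -0.94402988],
       [ 0.        ,  0.        ,  0.        ,  1.        ]])}
side {'fx': 354.4786578178385, 'fy': 354.4786578178385, 'cx': 254.30017512856074, 'cy': 188.4723827541677, 'k1': -0.07185879084805626, 'view': array([[-0.99990862, -0.0125782 ,  0.00495431,  0.48978616],
       [ 0.01007986, -0.44947383,  0.89323663, -0.11306572],
       [-0.00900847,  0.89320494,  0.44955954, -0.98315764],
       [ 0.        ,  0.        ,  0.        ,  1.        ]])}
```

View pics/top0.png

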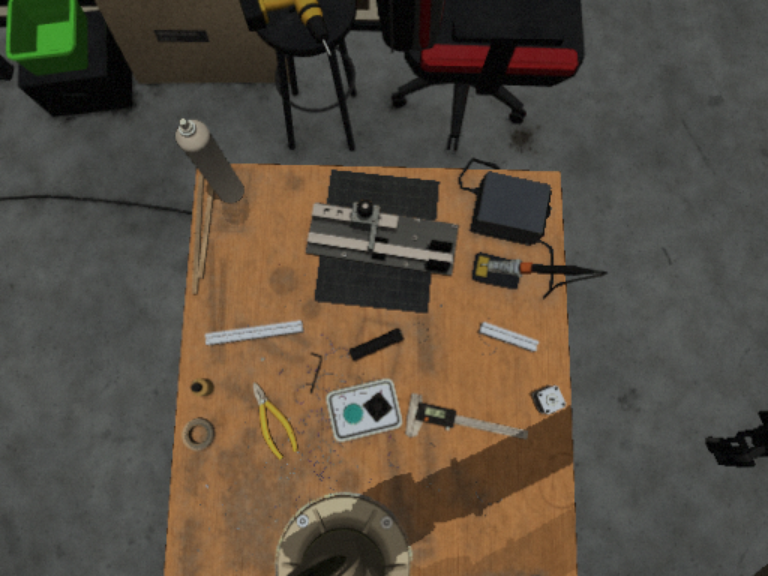

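View pics/side0.png

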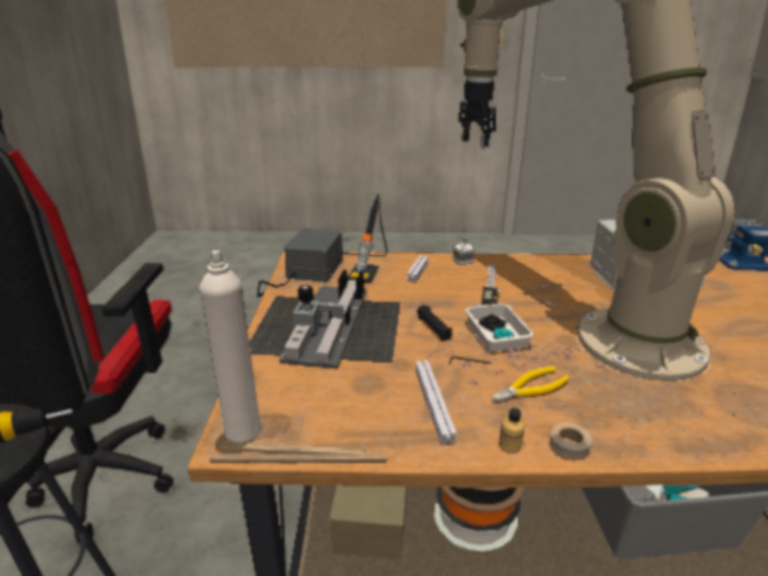

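The top view shows the jig with its saw guides at the right, so jig +y points to image left. The knob is at about (365,208). The long profile lies at the left, (206,340) to (302,326), and the short one is at the right. The side view agrees: knob at (305,294), long profile from (420,363) to (447,437).

```bash
cat >> h.py <<'E'
def rays(c,u,v):
    K=np.array([[c["fx"],0,c["cx"]],[0,c["fy"],c["cy"]],[0,0,1]])
    p=np.stack([np.ravel(u),np.ravel(v)],1).astype(float)
    n=cv2.undistortPoints(p[:,None],K,np.array([c["k1"],0,0,0.]))[:,0]
    # exact single-k1 model matches OpenCV's radial term
    return np.stack([n[:,0],-n[:,1],-np.ones(len(n))],1)
def q2R(q):
    from scipy.spatial.transform import Rotation as R
    return R.from_quat([q[1],q[2],q[3],q[0]]).as_matrix()
def pose(c,s=None):
    if "view" in c: return np.linalg.inv(c["view"])
    T=np.eye(4);T[:3,:3]=q2R(s["tcp_rot"]);T[:3,3]=s["ee_pos"]
    return T@c["hand_eye"]
def cloud(c,T):
    h,w=c["z_map"].shape;v,u=np.mgrid[:h,:w]
    P=rays(c,u,v)*c["z_map"].reshape(-1,1)
    P=P@T[:3,:3].T+T[:3,3]
    P[c["z_map"].ravel()==0]=np.nan
    return P.reshape(h,w,3)
def hit(c,T,u,v,z):
    r=rays(c,u,v)@T[:3,:3].T; o=T[:3,3]
    return o+r*((z-o[2])/r[:,2])[:,None]
def tri(obs):
    A=np.zeros((3,3));b=np.zeros(3)
    for c,T,u,v in obs:
        d=T[:3,:3]@rays(c,[u],[v])[0];d/=np.linalg.norm(d);M=np.eye(3)-np.outer(d,d);A+=M;b+=M@T[:3,3]
    return np.linalg.solve(A,b)
E
python3 - <<'E'
from h import *
import pickle
t=pickle.load(open("top0.pkl","rb"));s=pickle.load(open("side0.pkl","rb"))
Tt,Ts=pose(t),pose(s);P=cloud(t,Tt)
np.set_printoptions(precision=4,suppress=True)
print("bench z",np.nanmedian(P[185:200,170:190,2]))
# profile: bright in box
def bright(x0,x1,y0,y1,c):
    g=c["img"].astype(int).min(2); m=np.zeros(g.shape,bool); m[y0:y1,x0:x1]=g[y0:y1,x0:x1]>120
    return m
for nm,b in(("left",(130,210,205,235)),("right",(312,365,208,238))):
    m=bright(*b,t); v,u=np.nonzero(m); (cx,cy),(w,h),a=cv2.minAreaRect(np.stack([u,v],1).astype(np.float32))
    Q=P[m]; print(nm,m.sum(),cx,cy,w,h,a,"z",np.nanpercentile(Q[:,2],[10,50,90]))
    X=hit(t,Tt,u,v,.02); c0,(sz),ang=cv2.minAreaRect((X[:,:2]*1000).astype(np.float32)); print(c0,sz,ang)
print("knob tri",tri([(t,Tt,365/1.5,204/1.5),(s,Ts,305/1.5,288/1.5)]))
# knob top cloud
R=P[115:155,225:265]; m=R[...,2]>.08; print(m.sum(),np.nanmedian(R[m],0),np.nanmax(R[...,2]))
# side profile triangulate ends
for a,b in(((205,340),(447,437)),((302,326),(421,363))): print(tri([(t,Tt,a[0]/1.5,a[1]/1.5),(s,Ts,b[0]/1.5,b[1]/1.5)]))
# plate corners
J=P[120:190,195:315]; m=(J[...,2]>.006)&(J[...,2]<.1); v,u=np.nonzero(m); print(cv2.minAreaRect((J[m][:,:2]*1000).astype(np.float32)),m.sum())
# bed bright
E
```

```text
bench z -0.00037624814843184584
left 488 168.7271270751953 221.05584716796875 7.540132999420166 65.04667663574219 82.01067352294922 z [0.0108 0.0179 0.0213]
(406.59124755859375, 175.89898681640625) (21.182661056518555, 179.8572998046875) 9.30302906036377
right 282 339.20001220703125 223.90000915527344 39.528472900390625 7.2732391357421875 18.434947967529297 z [0.0112 0.0184 0.0215]
(408.1158447265625, -300.2705993652344) (110.27149963378906, 20.730789184570312) 72.47866821289062
knob tri [ 0.6315 -0.027   0.0955]
101 [ 0.6263 -0.0264  0.0968] 0.10182696528186119
[0.3919 0.2664 0.0126]
[0.4206 0.0869 0.0123]
((610.60791015625, -62.616943359375), (210.3702392578125, 345.63360595703125), 1.3672465085983276) 3530
```

Emit:
carry_out(
  series=[
    [[0,0,-0.145],[0,0,-10],85],
    [[0,0,-0.145],[0,0,-10],85],
    [[0,0,-0.145],[0,0,-10],85],
    [[0,0,-0.145],[0,0,-10],85],
    [[0,0,-0.145],[0,0,-10],85],
    [[0,0,-0.145],[0,0,-10],85],
    [[0,0,-0.145],[0,0,-10],85],
  ],
)

```text
time: 0.8
ee_pos: [0.2535, -0.571, 0.3011]
tcp_rot: [-0.001, 0.752, 0.659, 0.0]
contact_force: [-0.7, 0.3, -0.8]
gripper_width: 1.0
finger_force: 0.0
```

Emit:
carry_out(
  series=[
    [[0,0,0],[44,22,0],85],
    [[0,0,0],[44,22,0],85],
    [[0,0,0],[44,22,0],85],
    [[0,0,0],[44,22,0],85],
    [[0,0,0],[44,22,0],85],
    [[0,0,0],[44,22,0],85],
    [[0,0,0],[44,22,0],85],
    [[0,0,0],[44,22,0],85],
    [[0,0,0],[44,22,0],85],
    [[0,0,0],[44,22,0],85],
  ],
)

```text
time: 1.8
ee_pos: [0.5326, -0.1639, 0.3011]
tcp_rot: [-0.0, 0.754, 0.657, -0.0]
contact_force: [1.1, -0.8, -0.4]
gripper_width: 0.991
finger_force: 0.0
```

Emit:
carry_out(
  series=[
    [[0,0,0],[40,20,0],85],
    [[0,0,0],[40,20,0],85],
    [[0,0,0],[0,0,0],85],
    [[0,0,0],[0,0,0],85],
  ],
)

```text
time: 2.2
ee_pos: [0.5828, -0.0904, 0.3005]
tcp_rot: [-0.001, 0.753, 0.658, -0.0]
contact_force: [0.3, -0.2, -0.2]
gripper_width: 0.993
finger_force: 0.0
```

```bash
python3 - <<'E'
from h import *
import pickle
s,c=cam("wrist"); pickle.dump((s,c),open("w1.pkl","wb")); save(c,"pics/w1.png",1.5)
print(s["time"],s["ee_pos"],s["tcp_rot"],q2R(s["tcp_rot"]),s["joints"],c["hand_eye"],c["fx"])
E
```

```text
2.2 [ 0.58284136 -0.09044165  0.30054032] [-7.05171003e-04  7.53165143e-01  6.57831059e-01 -2.59807570e-04] [[ 1.34516461e-01  9.90910481e-01 -1.31912279e-03]
 [ 9.90911214e-01 -1.34515602e-01  7.20401462e-04]
 [ 5.36410764e-04 -1.40403942e-03 -9.99998870e-01]] [ 0.46428139  0.32629351 -0.48907128  1.32756491  0.15059502  1.52559531
 -0.144635  ] [[-4.61500934e-05  9.46334592e-01  3.23188547e-01  8.36908444e-02]
 [ 9.99999939e-01 -6.86861609e-05  3.43917449e-04  3.04297860e-05]
 [ 3.47659559e-04  3.23188543e-01 -9.46334531e-01 -1.42606377e-01]
 [ 0.00000000e+00  0.00000000e+00  0.00000000e+00  1.00000000e+00]] 296.4268637637057
```

View pics/w1.png

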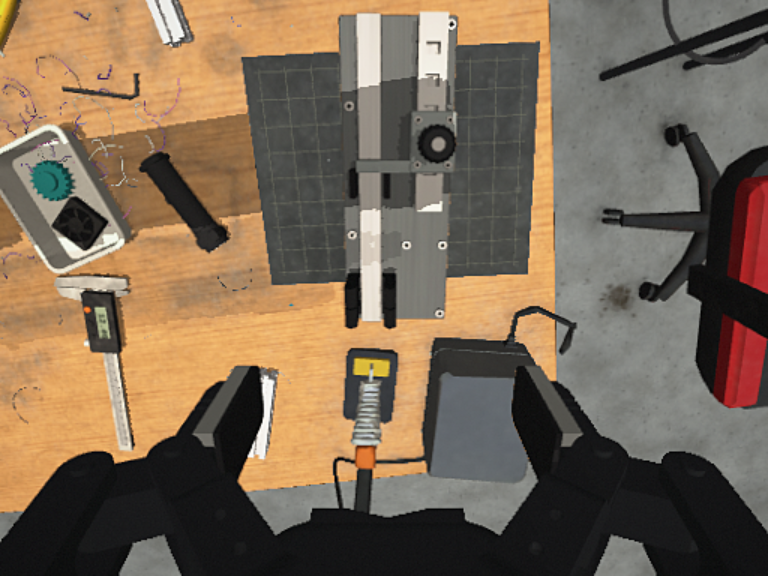

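The wrist view shows the knob at (436,144), the bed between columns 359 and 381, the guides at rows 270–325, and the slotted rail at right with free slots above the carriage.

```bash
python3 - <<'E'
from h import *
import pickle
np.set_printoptions(precision=4,suppress=True)
s,c=pickle.load(open("w1.pkl","rb"));T=pose(c,s);P=cloud(c,T)
t=pickle.load(open("top0.pkl","rb"));Tt=pose(t)
print("bench z",np.nanmedian(P[130:180,100:140,2]))
g=c["img"].astype(int).min(2)
# bed: bright pixels in columns, per-row edges
pts=[]
for v in list(range(12,100))+list(range(145,178)):
    row=g[v,232:262].astype(float); d=np.diff(row); a=d[:14].argmax(); b=12+d[12:].argmin()
    if d[a]>25 and d[b]<-25: pts.append((232.5+(a+b+1)/2-.0,v,b-a))
pts=np.array(pts); X=hit(c,T,pts[:,0],pts[:,1],.03); print(len(pts),np.median(pts[:,2]))
k,b=np.polyfit(X[:,1],X[:,0],1); r=X[:,0]-k*X[:,1]-b; m=abs(r)<.002; k,b=np.polyfit(X[m,1],X[m,0],1)
print("bed x=",k,"*y+",b,"yaw deg",-np.degrees(np.arctan(k)),"res",(X[m,0]-k*X[m,1]-b).std(), m.sum(), "z bed",np.nanmedian(P[20:45,243:250,2]),np.nanmedian(P[145:175,243:250,2]))
yj=np.array([k,1])/np.hypot(k,1); xj=np.array([yj[1],-yj[0]])
# knob top: high cloud
m=P[...,2]>.085; m[:70]=0;m[130:]=0;m[:,:260]=0;m[:,320:]=0
print("knob cloud",m.sum(),P[m].mean(0),np.nanmedian(P[m],0))
print("knob tri", tri([(c,T,436/1.5,143/1.5),(t,Tt,365/1.5,206/1.5)]))
# plate ends
for z,n,u,v in((.01,"farL",340,16),(.01,"farR",458,13),(.01,"sawR",443,318),(.03,"bedfarL",359,14),(.03,"bedfarR",381,14),(.034,"railend far",(418+450)/2,12),(.034,"rail saw end R",441,211),(.034,"rail saw end L",417,213),
  (.034,"slot1",433,45),(.034,"slot2",433,79)):
    x=hit(c,T,[u/1.5],[v/1.5],z)[0]; print(n,x,"jig axes",x[:2]@xj,x[:2]@yj)
kn=hit(c,T,[436/1.5],[144/1.5],.098)[0]; print("knob z.098",kn,kn[:2]@xj,kn[:2]@yj)
print("xj",xj,"yj",yj)
E
```

```text
bench z 0.00033291860236503434
121 15.0
bed x= 0.14111387392595742 *y+ 0.5792660174095446 yaw deg -8.032194240941084 res 0.00022390099234393136 115 z bed 0.030182782349484016 0.029763101517283785
knob cloud 509 [ 0.6287 -0.0236  0.0972] [ 0.6287 -0.0236  0.0975]
knob tri [ 0.6293 -0.0253  0.0936]
farL [0.5657 0.0894 0.01  ] jig axes 0.5476268672822429 0.16761237188467906
farR [0.6671 0.0781 0.01  ] jig axes 0.6496773710743727 0.17053958688456303
sawR [ 0.6267 -0.2059  0.01  ] jig axes 0.6492862511941789 -0.11627327512829067
bedfarL [0.5828 0.0843 0.03  ] jig axes 0.5652787060518116 0.16487099882919876
bedfarR [0.6007 0.0818 0.03  ] jig axes 0.5834228416692046 0.1649333804102599
railend far [0.6437 0.0766 0.034 ] jig axes 0.6267130666325468 0.16581589135096939
rail saw end R [ 0.6332 -0.0871  0.034 ] jig axes 0.6392003746833483 0.0021876562046608764
rail saw end L [ 0.611 -0.086  0.034] jig axes 0.6170337276576315 0.00017947538156737114
slot1 [0.6403 0.0523 0.034 ] jig axes 0.626744627148822 0.14122824224975247
slot2 [0.6376 0.0261 0.034 ] jig axes 0.6276668471877108 0.11496409708995418
knob z.098 [ 0.6284 -0.0241  0.098 ] 0.6255592206606988 0.06392744950691687
xj [ 0.9902 -0.1397] yj [0.1397 0.9902]
```

Emit:
carry_out(
  series=[
    [[0,0,0],[36,18,40],85],
    [[0,0,0],[36,19,40],85],
    [[0,0,0],[0,0,40],85],
    [[0,0,0],[0,0,40],85],
    [[0,0,0],[0,0,30],60],
    [[0,0,0],[0,0,20],60],
    [[0,0,0],[0,0,15],50],
    [[0,0,0],[0,0,7],50],
    [[0,0,0],[0,0,0],45],
    [[0,0,0],[0,0,0],45],
  ],
  newtons=40,
)

```text
time: 3.25
ee_pos: [0.6243, -0.0341, 0.0802]
tcp_rot: [0.001, 0.754, 0.656, 0.001]
contact_force: [0.2, 1.0, 0.6]
gripper_width: 0.524
finger_force: 0.0
```

```bash
python3 - <<'E'
from h import *
s,c=cam("wrist"); save(c,"pics/w2.png",1.5)
print(s["time"],s["ee_pos"],s["contact_force"],s["gripper_width"])
E
```

```text
3.25 [ 0.62425579 -0.03405966  0.08023513] [0.1815071  0.9569912  0.60500119] 0.5239003262542771
```

View pics/w2.png

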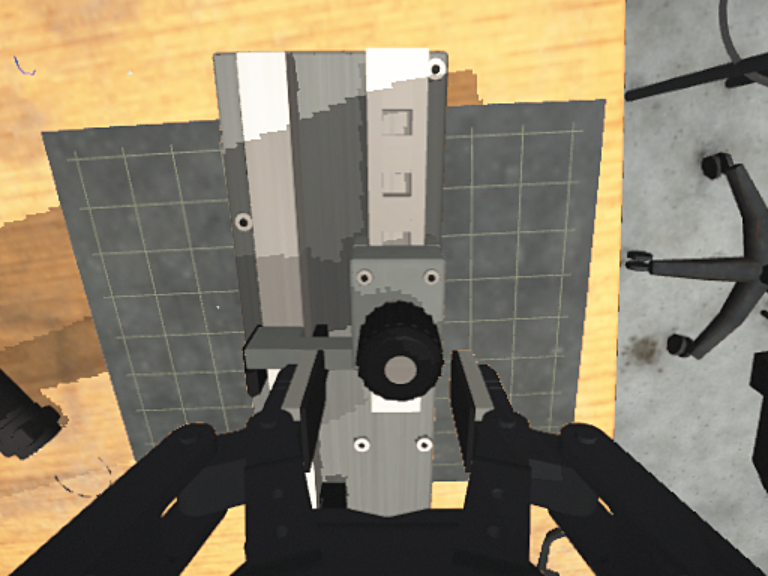

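The knob top is at (400,369), a little ahead of the fingers, which are at about rows 350–430. The arm stopped about 10 mm short. I'll re-measure the knob from here.

```bash
python3 - <<'E'
from h import *
np.set_printoptions(precision=4,suppress=True)
s,c=cam("wrist"); T=pose(c,s);P=cloud(c,T);R=q2R(s["tcp_rot"])
m=P[...,2]>.09; m[:,:230]=0;m[:,300:]=0;m[:190]=0;m[275:]=0
print(m.sum(),np.nanmedian(P[m],0),P[m].min(0),P[m].max(0))
x=hit(c,T,[(400.5)/1.5-.17],[369/1.5-.17],.098)[0]; print("knob",x)
for n,x in(("hit",x),("cloud",(P[m].min(0)+P[m].max(0))/2)): print(n,"tool mm",R.T@(x-s["ee_pos"])*1000)
xj=np.array([.9902,-.1397]);yj=np.array([.1397,.9902])
print(x[:2]@xj,x[:2]@yj, R, s["ee_pos"],s["joints"])
for u,v in((398,122),(397,184)):
  y=hit(c,T,[u/1.5-.17],[v/1.5-.17],.034)[0]; print("slot",y,y[:2]@xj,y[:2]@yj)
E
```

```text
2475 [ 0.63   -0.0211  0.0976] [ 0.6155 -0.0386  0.09  ] [ 0.644  -0.0091  0.0999]
knob [ 0.63   -0.0241  0.098 ]
hit tool mm [ 10.4341   4.223  -17.5252]
cloud tool mm [ 10.6851   3.889  -14.4881]
0.6268726772241041 0.06436901839600942 [[ 0.1379  0.9904  0.0022]
 [ 0.9904 -0.1379 -0.0001]
 [ 0.0002  0.0022 -1.    ]] [ 0.6244 -0.0339  0.0805] [ 0.3485  0.5397 -0.4764  1.5432  0.265   1.1211 -0.3235]
slot [0.6406 0.0505 0.034 ] 0.6272719882684603 0.13946182711704622
slot [0.637 0.026 0.034] 0.6270784414335536 0.11477462129942856
```

Emit:
carry_out(
  series=[
    [[0,0,0],[10.5,4,0],45],
    [[0,0,0],[0,0,6],45],
    [[0,0,0],[0,0,6],45],
    [[0,0,0],[0,0,0],20],
    [[0,0,0],[0,0,0],20],
    [[0,0,0],[0,0,0],20],
    [[0,0,0],[0,0,0],20],
    [[0,0,0],[0,0,0],20],
  ],
  newtons=50,
)

```text
time: 4.15
ee_pos: [0.6296, -0.024, 0.0668]
tcp_rot: [0.0, 0.754, 0.657, 0.001]
contact_force: [4.6, 0.1, -5.3]
gripper_width: 0.307
finger_force: 49.4
```

Emit:
carry_out(
  series=[
    [[0,0,0],[0,0,-5],20],
    [[0,0,0],[0,0,-5],20],
    [[0,0,0],[0,0,-4],20],
    [[0,0,0],[0,0,0],20],
    [[0,0,0],[0,0,0],20],
  ],
)

```text
time: 4.65
ee_pos: [0.6296, -0.0243, 0.0804]
tcp_rot: [0.0, 0.754, 0.657, 0.0]
contact_force: [6.9, 0.5, -7.4]
gripper_width: 0.311
finger_force: 49.7
```

Emit:
carry_out(
  series=[
    [[0,0,0],[5,0,0],20],
    [[0,0,0],[6,0,0],20],
    [[0,0,0],[6,0,0],20],
    [[0,0,0],[5,0,0],20],
    [[0,0,0],[3,0,0],20],
    [[0,0,0],[0,0,0],20],
    [[0,0,0],[0,0,0],20],
  ],
)

```text
time: 5.35
ee_pos: [0.6329, 0.0005, 0.0802]
tcp_rot: [0.0, 0.754, 0.657, 0.0]
contact_force: [7.5, 0.9, -8.0]
gripper_width: 0.307
finger_force: 49.7
```

```bash
python3 - <<'E'
from h import *
np.set_printoptions(precision=4,suppress=True)
s,c=cam("wrist"); save(c,"pics/w3.png",1.3)
print(s["time"],s["ee_pos"],s["contact_force"],s["finger_force"])
E
```

```text
5.35 [0.6329 0.0005 0.0802] [ 7.5443  0.8699 -7.9524] 49.742669445695356
```

View pics/w3.png

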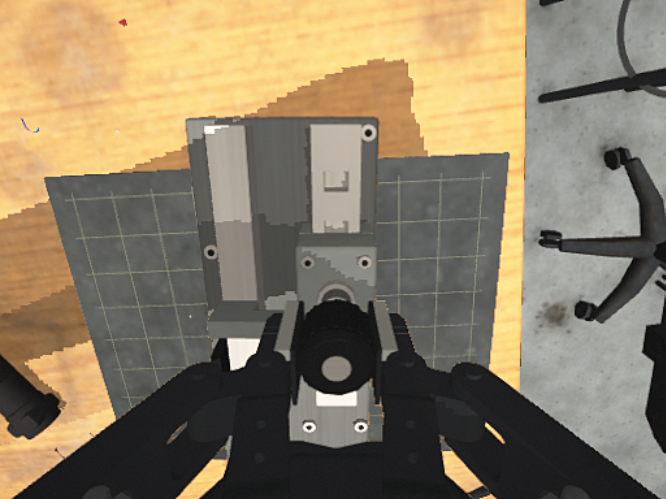

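The knob is up and the carriage has moved about 25 mm. The next slot, at (335,225), is now half covered, as the previous one was before. I'll lower the knob and let go.

Emit:
carry_out(
  series=[
    [[0,0,0],[0,0,5],20],
    [[0,0,0],[0,0,5],20],
    [[0,0,0],[0,0,4],20],
    [[0,0,0],[0,0,0],20],
    [[0,0,0],[0,0,0],45],
    [[0,0,0],[0,0,0],60],
    [[0,0,0],[0,0,0],60],
    [[0,0,0],[0,0,0],60],
  ],
)

```text
time: 6.2
ee_pos: [0.6323, 0.0009, 0.0672]
tcp_rot: [-0.0, 0.754, 0.657, -0.0]
contact_force: [0.4, 0.2, -1.3]
gripper_width: 0.701
finger_force: 0.0
```

```bash
python3 - <<'E'
from h import *
np.set_printoptions(precision=4,suppress=True)
s,c=cam("wrist"); T=pose(c,s);P=cloud(c,T);save(c,"pics/w4.png",1.3)
print(s["time"],s["ee_pos"],s["contact_force"],s["gripper_width"])
m=P[...,2]>.08; m[:,:225]=0;m[:,290:]=0;m[200:]&=True;m[:190]=0;m[310:]=0
print(m.sum(),"knob top z",np.nanpercentile(P[m][:,2],[50,80,90,98]))
E
```

```text
6.2 [0.6323 0.0009 0.0672] [ 0.4441  0.1795 -1.2743] 0.7006857488532803
3320 knob top z [0.0973 0.0982 0.0985 0.099 ]
```

Emit:
carry_out(
  series=[
    [[0,0,0],[0,0,-20],60],
    [[0,0,0],[0,0,-30],60],
    [[0,0,0],[0,0,-40],60],
    [[0,0,0],[0,0,-40],60],
    [[0,0,0],[0,0,-40],60],
    [[0,0,0],[0,0,-10],60],
    [[0,0,-0.1],[0,0,0],60],
    [[0,0,-0.1],[0,0,0],60],
    [[0,0,-0.1],[0,0,0],60],
    [[0,0,0],[0,0,0],60],
  ],
)

```text
time: 7.25
ee_pos: [0.6322, 0.0008, 0.2466]
tcp_rot: [-0.0, 0.647, 0.763, -0.0]
contact_force: [0.0, -0.5, -0.1]
gripper_width: 0.7
finger_force: 0.0
```

```bash
python3 - <<'E'
from h import *
import pickle
np.set_printoptions(precision=4,suppress=True)
s,c=cam("wrist"); T=pose(c,s);P=cloud(c,T);save(c,"pics/w5.png",1.5)
pickle.dump((s,c),open("w5.pkl","wb"))
print(s["time"],s["ee_pos"],q2R(s["tcp_rot"]))
m=P[...,2]>.085; m&=(abs(P[...,0]-.633)<.04)&(abs(P[...,1])<.04)
Q=P[m]; x=(Q.min(0)+Q.max(0))/2; print(m.sum(),np.nanmedian(Q,0),Q.min(0),Q.max(0))
E
```

```text
7.25 [0.6322 0.0008 0.2466] [[-0.163   0.9866 -0.0006]
 [ 0.9866  0.163   0.0002]
 [ 0.0003 -0.0006 -1.    ]]
17899 [0.6326 0.0136 0.3234] [ 0.593  -0.0154  0.0851] [0.673  0.0241 0.3417]
```

View pics/w5.png

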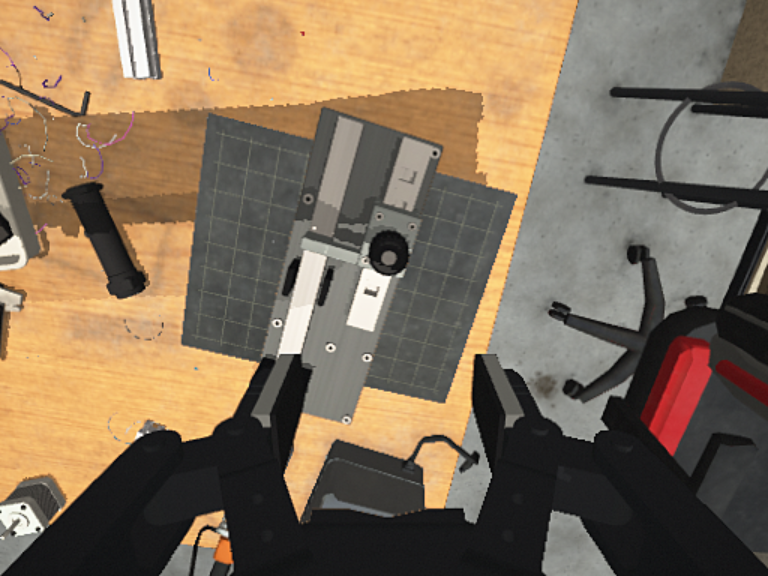

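The carriage now sits mid-rail. One slot is clear behind it at (371,291), one is clear ahead at (408,172), and one shows half at the leading edge, which is what notch 3 should look like.

```bash
python3 - <<'E'
from h import *
import pickle
np.set_printoptions(precision=4,suppress=True)
s,c=pickle.load(open("w5.pkl","rb"));T=pose(c,s);P=cloud(c,T)
xj=np.array([.9902,-.1397]);yj=np.array([.1397,.9902])
for n,u,v,z in(("knob",389,258,.098),("slot1",371,291,.034),("slot5",408,172,.034),("saw end R plate",347,421,.01),("farR",440,145,.01),("farL",322,108,.01),("paddle top L",303,245,.056),("paddle top bot-R",362,263,.056)):
  x=hit(c,T,[u/1.5-.17],[v/1.5-.17],z)[0]; print(n,x,x[:2]@xj*1000,x[:2]@yj*1000, "depth z",P[int(v/1.5),int(u/1.5),2])
m=(P[...,2]>.085)&(P[...,2]<.11)&(abs(P[...,0]-.633)<.04)&(abs(P[...,1])<.04)
Q=P[m]; q=np.nanmedian(Q,0); print("knob cloud",m.sum(),q,q[:2]@xj*1000,q[:2]@yj*1000,Q[:,2].max())
# paddle face edge: points z>.045 near bed centreline
m=(P[...,2]>.05)&(P[...,2]<.065); X=P[...,0]*xj[0]+P[...,1]*xj[1];Y=P[...,0]*yj[0]+P[...,1]*yj[1]
m&=(abs(X-.5736)<.010)&(Y>-.02)&(Y<.13); print("paddle",m.sum(),np.percentile(Y[m],[2,10,50,90,98])*1000)
E
```

```text
knob [0.6335 0.0002 0.098 ] 627.2345284584005 88.69204349202008 depth z 0.09850985718726113
slot1 [ 0.6264 -0.0494  0.034 ] 627.1471729146251 38.54669809252816 depth z 0.0239271913543031
slot5 [0.6399 0.0533 0.034 ] 626.1605768238023 142.2111689136603 depth z 0.021401090774759268
saw end R plate [ 0.6241 -0.2017  0.01  ] 646.1631552488592 -112.55774787241191 depth z 0.012959290051356376
farR [0.6634 0.077  0.01  ] 646.0993017647706 168.90837453641612 depth z 0.00849782690493922
farL [0.5645 0.0897 0.01  ] 546.4076051309241 167.63778994805276 depth z 0.00021808097848408092
paddle top L [ 0.5683 -0.0123  0.056 ] 564.4377801289467 67.19991758795275 depth z 0.054647177899488086
paddle top bot-R [ 0.6154 -0.0193  0.056 ] 612.0778760550982 66.90320622513909 depth z 0.060763209540669605
knob cloud 619 [0.6321 0.0025 0.0974] 625.5714268732733 90.78677960030353 0.10050335722735543
paddle 160 [64.5902 65.4429 70.0988 73.8776 74.2157]
```

Emit:
carry_out(
  series=[
    [[0,0,0],[35,-32,0],60],
    [[0,0,0],[35,-32,0],60],
    [[0,0,0],[35,-32,0],60],
    [[0,0,0],[35,-32,0],60],
    [[0,0,0],[35,-32,0],60],
    [[0,0,0],[34,-34,0],60],
    [[0,0,0],[0,0,20],60],
    [[0,0,0],[0,0,20],60],
    [[0,0,0],[0,0,0],60],
    [[0,0,0],[0,0,0],60],
  ],
)

```text
time: 8.3
ee_pos: [0.4072, 0.1758, 0.2074]
tcp_rot: [-0.0, 0.648, 0.761, -0.0]
contact_force: [-0.5, -0.2, 0.1]
gripper_width: 0.701
finger_force: 0.0
```

```bash
python3 - <<'E'
from h import *
import pickle
np.set_printoptions(precision=4,suppress=True)
s,c=cam("wrist"); T=pose(c,s);P=cloud(c,T);save(c,"pics/w6.png",1.5)
pickle.dump((s,c),open("w6.pkl","wb")); R=q2R(s["tcp_rot"])
print(s["time"],s["ee_pos"],R)
m=(P[...,2]>.012)&(P[...,2]<.03)&(abs(P[...,0]-.407)<.06)&(abs(P[...,1]-.176)<.13)
r=cv2.minAreaRect((P[m][:,:2]*1000).astype(np.float32)); print(m.sum(),r,np.median(P[m][:,2]))
E
```

```text
8.3 [0.4072 0.1758 0.2074] [[-0.1596  0.9872 -0.0005]
 [ 0.9872  0.1596  0.0002]
 [ 0.0002 -0.0005 -1.    ]]
2614 ((406.0091247558594, 178.64662170410156), (19.994121551513672, 179.36837768554688), 9.311260223388672) 0.0194213509982043
```

View pics/w6.png

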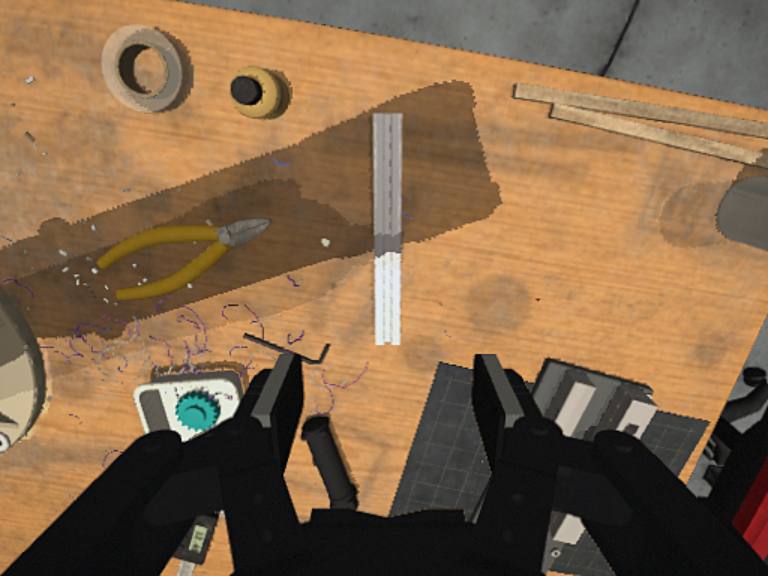

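The long profile lies straight along the tool axis, columns 373–403 and rows 113–345, free of clutter on both sides. Next I descend and grasp it at mid-length.

Emit:
carry_out(
  series=[
    [[0,0,0],[1,-1,30],60],
    [[0,0,0],[0,0,35],60],
    [[0,0,0],[0,0,35],60],
    [[0,0,0],[0,0,35],60],
    [[0,0,0],[0,0,30],60],
    [[0,0,0],[0,0,18],60],
    [[0,0,0],[0,0,10],60],
    [[0,0,0],[0,0,5],50],
    [[0,0,0],[0,0,0],50],
    [[0,0,0],[0,0,0],50],
  ],
  newtons=40,
)

```text
time: 9.35
ee_pos: [0.407, 0.177, 0.01]
tcp_rot: [0.0, 0.648, 0.762, 0.001]
contact_force: [-0.1, -0.0, 0.1]
gripper_width: 0.583
finger_force: 0.0
```

Emit:
carry_out(
  series=[
    [[0,0,0],[0,0,4],40],
    [[0,0,0],[0,0,0],30],
    [[0,0,0],[0,0,0],10],
    [[0,0,0],[0,0,0],10],
    [[0,0,0],[0,0,0],10],
    [[0,0,0],[0,0,0],10],
    [[0,0,0],[0,0,0],10],
    [[0,0,0],[0,0,0],10],
  ],
)

```text
time: 10.15
ee_pos: [0.4064, 0.1768, 0.0055]
tcp_rot: [0.0, 0.648, 0.762, 0.0]
contact_force: [-1.5, -0.8, 6.6]
gripper_width: 0.218
finger_force: 39.9
```

Emit:
carry_out(
  series=[
    [[0,0,0],[0,0,-5],10],
    [[0,0,0],[0,0,-20],10],
    [[0,0,0],[0,0,-35],10],
    [[0,0,0],[0,0,-35],10],
    [[0,0,0],[0,0,-35],10],
    [[0,0,0],[0,0,-35],10],
    [[0,0,0.101],[0,0,0],10],
    [[0,0,0.101],[0,0,0],10],
    [[0,0,0.101],[0,0,0],10],
    [[0,0,0],[0,0,0],10],
  ],
)

```text
time: 11.15
ee_pos: [0.4058, 0.1767, 0.1702]
tcp_rot: [0.0, 0.756, 0.655, -0.0]
contact_force: [0.1, 0.0, -0.8]
gripper_width: 0.219
finger_force: 39.3
```

Emit:
carry_out(
  series=[
    [[0,0,0],[-20,15,0],10],
    [[0,0,0],[-35,26,0],10],
    [[0,0,0],[-40,30,0],10],
    [[0,0,0],[-40,30,0],10],
    [[0,0,0],[-40,30,0],10],
    [[0,0,0],[-40,30,0],10],
    [[0,0,0],[-30,22,0],10],
    [[0,0,0],[-18,13,0],10],
    [[0,0,0],[0,0,0],10],
    [[0,0,0],[0,0,0],10],
  ],
)

```text
time: 12.15
ee_pos: [0.5629, -0.1111, 0.1695]
tcp_rot: [-0.001, 0.755, 0.656, -0.0]
contact_force: [-0.3, 1.1, -0.5]
gripper_width: 0.224
finger_force: 39.4
```

```bash
python3 - <<'E'
from h import *
import pickle
np.set_printoptions(precision=4,suppress=True)
s,c=cam("wrist");t=arm.capture("top"); save(c,"pics/w7.png",1.3)
T=pose(c,s);P=cloud(c,T);R=q2R(s["tcp_rot"])
print(s["time"],s["ee_pos"],R,s["gripper_width"],s["finger_force"])
xj=np.array([.9902,-.1397]);yj=np.array([.1397,.9902]);print("tcp jig",s["ee_pos"][:2]@xj,s["ee_pos"][:2]@yj)
# profile in tool coords
Q=(P-s["ee_pos"])@R*1000
m=(abs(Q[...,1])<14)&(Q[...,2]<-8)&(Q[...,2]>-26)&(Q[...,0]>14)
q=Q[m]; print("wrist: n",m.sum(),"x max",np.percentile(q[:,0],[98,100]),"top z",np.median(q[:,2]))
for a,b in((20,40),(40,60),(60,80),(80,92)):
  k=(q[:,0]>a)&(q[:,0]<b); print(a,b,k.sum(),q[k,1].min(),q[k,1].max(),np.median(q[k,2]))
Pt=cloud(t,pose(t));Q=(Pt-s["ee_pos"])@R*1000
m=(abs(Q[...,1])<20)&(Q[...,2]<0)&(Q[...,2]>-30)&(abs(Q[...,0])<110);q=Q[m];print("top n",m.sum(),np.percentile(q,[2,98],axis=0) if len(q) else "")
# bed line & paddle again
pickle.dump((s,c,t),open("w7.pkl","wb"))
E
```

```text
12.15 [ 0.5629 -0.1111  0.1695] [[ 0.1389  0.9903 -0.0011]
 [ 0.9903 -0.1389  0.0012]
 [ 0.001  -0.0012 -1.    ]] 0.2236487736472036 39.35981512069702
tcp jig 0.5729035432993271 -0.03134257090076753
wrist: n 7177 x max [90.9493 92.1026] top z -14.16831461141678
20 40 1547 -10.291769858320308 9.778116337430323 -14.143809587000835
40 60 1768 -10.090062359189126 9.819239170519012 -14.153851809844813
60 80 2013 -9.8340282083789 9.866629214860117 -14.145613447213018
80 92 1395 -9.853939005613048 9.868978716292057 -14.273697401607958
top n 244 [[ 29.4172 -11.1315 -16.9523]
 [ 89.216    8.6213  -0.5474]]
```

View pics/w7.png

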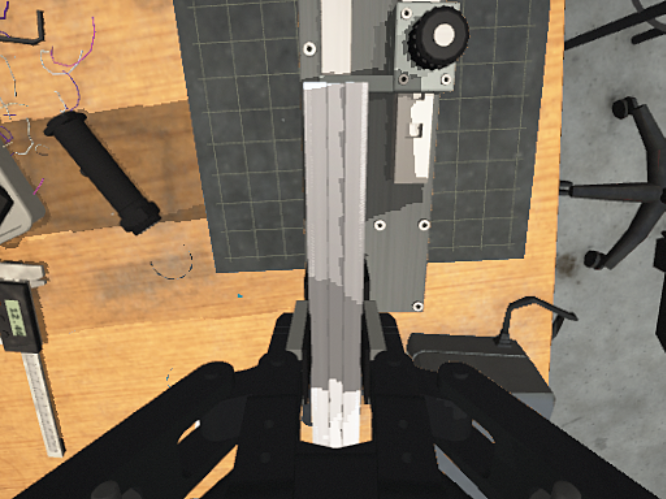

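The profile sits straight in the grip, with its far end at rows 80–85, just short of the paddle. Its bottom is 5.8 mm below the TCP. I'll check the bed's centre line in the same view before lowering.

```bash
python3 - <<'E'
from h import *
import pickle
np.set_printoptions(precision=4,suppress=True)
s,c,t=pickle.load(open("w7.pkl","rb"));T=pose(c,s);R=q2R(s["tcp_rot"]);P=cloud(c,T);Q=(P-s["ee_pos"])@R*1000
# bed from depth: plateau at z ~.03
for v in(4,15,25,35,45):
  w=np.where((abs(P[v,225:300,2]-.03)<.004))[0]+225
  g=c["img"][v,235:290].astype(int).min(1); print(v,"depth edges tool y",Q[v,w.min(),1],Q[v,w.max(),1],"mid",(Q[v,w.min(),1]+Q[v,w.max(),1])/2)
m=(P[...,2]>.048)&(P[...,2]<.065)&(abs(Q[...,1])<9)&(Q[...,0]>80)&(Q[...,0]<130); print("paddle top tool x",np.percentile(Q[m][:,0],[0,5,50,100]),m.sum())
E
```

```text
4 depth edges tool y -9.296088220443236 9.183653502108376 mid -0.0562173591674302
15 depth edges tool y -9.426141664578948 35.098585796349056 mid 12.836222065885053
25 depth edges tool y -9.499523649820663 35.08510814889166 mid 12.7927922495355
35 depth edges tool y -8.719290892794568 35.113780698131535 mid 13.197244902668483
45 depth edges tool y -8.768773672488472 35.0118101370976 mid 13.121518232304563
paddle top tool x [100.3398 100.3938 102.6129 104.3258] 128
```

Emit:
carry_out(
  series=[
    [[0,0,0],[0,0.5,20],10],
    [[0,0,0],[0,0,30],10],
    [[0,0,0],[0,0,30],10],
    [[0,0,0],[0,0,15],10],
    [[0,0,0],[0,0,10],10],
    [[0,0,0],[0,0,8],10],
    [[0,0,0],[0,0,6],10],
    [[0,0,0],[0,0,6],10],
    [[0,0,0],[0,0,4],10],
    [[0,0,0],[0,0,0],10],
  ],
)

```text
time: 13.25
ee_pos: [0.5635, -0.1113, 0.0407]
tcp_rot: [-0.0, 0.755, 0.656, -0.0]
contact_force: [0.0, -0.6, -1.3]
gripper_width: 0.226
finger_force: 39.4
```

No contact on the way down. I'll lower the last few millimetres and see whether it seats.

Emit:
carry_out(
  series=[
    [[0,0,0],[0,0,2],10],
    [[0,0,0],[0,0,1.5],10],
    [[0,0,0],[0,0,1],10],
    [[0,0,0],[0,0,0],10],
    [[0,0,0],[0,0,0],10],
  ],
)

```text
time: 13.75
ee_pos: [0.5638, -0.1113, 0.0366]
tcp_rot: [0.0, 0.755, 0.656, 0.0]
contact_force: [-0.4, 0.3, -1.7]
gripper_width: 0.221
finger_force: 39.4
```

Emit:
carry_out(
  series=[
    [[0,0,0],[2,0,0.5],10],
    [[0,0,0],[1,0,0],10],
    [[0,0,0],[1,0,0],10],
    [[0,0,0],[0,0,0],10],
    [[0,0,0],[0,0,0],10],
  ],
)

```text
time: 14.25
ee_pos: [0.5643, -0.1073, 0.0361]
tcp_rot: [0.0, 0.755, 0.656, 0.0]
contact_force: [0.2, -0.8, -1.3]
gripper_width: 0.225
finger_force: 39.4
```

```bash
python3 - <<'E'
from h import *
np.set_printoptions(precision=4,suppress=True)
f=[]
s,c=cam("wrist");T=pose(c,s);R=q2R(s["tcp_rot"]);P=cloud(c,T);Q=(P-s["ee_pos"])@R*1000
print(s["time"],s["ee_pos"],s["contact_force"])
m=(abs(Q[...,1])<7)&(Q[...,0]>20)&(Q[...,0]<130)&(Q[...,2]>-40)
q=Q[m]
for a in range(60,120,3):
  k=(q[:,0]>=a)&(q[:,0]<a+3); print(a,k.sum(),np.median(q[k,2]) if k.any() else "")
E
```

```text
14.25 [ 0.5643 -0.1073  0.0361] [ 0.2439 -0.8349 -1.3092]
60 228 -13.71912339343606
63 216 -13.949605272477307
66 231 -13.838300359033536
69 240 -13.92793335727353
72 232 -13.81177658411418
75 235 -13.8497838770517
78 247 -13.890148967663066
81 261 -13.94135623444666
84 255 -13.764995994724238
87 268 -14.023745462384275
90 328 -14.597910880866362
93 314 -20.012059693924595
96 312 -19.942176492184053
99 311 -19.8283951530699
102 17 -18.78126241083834
105 154 5.907329720067489
108 223 5.9621532842152
111 230 6.006832267386223
114 234 6.0858196948512795
117 209 6.152716763832266
```

Depth puts the profile's bottom level with the bed, and the paddle face about 1–2 mm ahead of its end. I'll push on until the force shows contact.

Emit:
carry_out(
  series=[
    [[0,0,0],[0.7,0,0],10],
    [[0,0,0],[0.7,0,0],10],
    [[0,0,0],[0,0,0],10],
    [[0,0,0],[0,0,0],10],
  ],
)

```text
time: 14.7
ee_pos: [0.5644, -0.1065, 0.036]
tcp_rot: [0.0, 0.755, 0.655, -0.0]
contact_force: [-1.5, -4.5, 0.0]
gripper_width: 0.222
finger_force: 39.4
```

Emit:
carry_out(
  series=[
    [[0,0,0],[0.7,0,0],10],
    [[0,0,0],[0.7,0,0],10],
    [[0,0,0],[0,0,0],10],
    [[0,0,0],[0,0,0],10],
  ],
)

```text
time: 15.1
ee_pos: [0.5644, -0.1062, 0.036]
tcp_rot: [0.0, 0.756, 0.655, -0.001]
contact_force: [-1.3, -6.5, -0.9]
gripper_width: 0.222
finger_force: 39.5
```

Emit:
carry_out(
  series=[
    [[0,0,0],[0,0,0],30],
    [[0,0,0],[0,0,0],40],
    [[0,0,0],[0,0,0],50],
    [[0,0,0],[0,0,0],50],
    [[0,0,0],[0,0,0],50],
  ],
)

```text
time: 15.6
ee_pos: [0.5647, -0.1042, 0.0361]
tcp_rot: [-0.0, 0.755, 0.656, 0.0]
contact_force: [-0.0, 0.2, 0.7]
gripper_width: 0.585
finger_force: 0.0
```

Emit:
carry_out(
  series=[
    [[0,0,0],[0,0,-5],50],
    [[0,0,0],[0,0,-15],50],
    [[0,0,0],[0,0,-30],50],
    [[0,0,0],[0,0,-40],50],
    [[0,0,0],[0,0,-40],50],
    [[0,0,0],[0,0,-40],50],
    [[0,0,0],[0,0,-20],50],
    [[0,0,0],[0,0,0],50],
    [[0,0,0],[0,0,0],50],
  ],
)

```text
time: 16.5
ee_pos: [0.5648, -0.1045, 0.2272]
tcp_rot: [0.001, 0.755, 0.656, 0.001]
contact_force: [-0.6, -0.0, -1.1]
gripper_width: 0.587
finger_force: 0.0
```

```bash
python3 - <<'E'
from h import *
np.set_printoptions(precision=4,suppress=True)
s,c=cam("wrist"); save(c,"pics/w8.png",1.5)
T=pose(c,s);P=cloud(c,T)
print(s["time"],s["ee_pos"],s["contact_force"])
xj=np.array([.9902,-.1397]);yj=np.array([.1397,.9902])
X=(P[...,:2]@xj-.5734)*1000;Y=P[...,:2]@yj*1000;Z=P[...,2]*1000
m=(abs(X)<7)&(Y>-60)&(Y<110)
for a in range(40,90,3):
  k=m&(Y>=a)&(Y<a+3); print(a,k.sum(),np.median(Z[k]) if k.any() else "")
for a in(-50,-30,0,30,50):
  k=(abs(Y-a)<6)&(abs(Z-50)<3)&(abs(X)<16); print("x edges at",a,X[k].min() if k.any() else "",X[k].max() if k.any() else "",np.median(Z[k]) if k.any() else "")
k=(Z>85)&(Z<115)&(abs(X-54)<25)&(abs(Y-90)<25); print("knob",np.median(X[k]),np.median(Y[k]),np.percentile(Z[k],[50,90,98]))
E
```

```text
16.5 [ 0.5648 -0.1045  0.2272] [-0.5779 -0.0161 -1.09  ]
40 36 49.22907506417859
43 44 49.40104943894405
46 39 49.342316233322414
49 43 49.72164542302099
52 43 49.75772883410262
55 42 49.52956656291791
58 42 49.564782982130545
61 42 49.885067506790804
64 42 55.46235218530748
67 42 55.92496902601768
70 44 55.9454500193948
73 40 55.8761469066231
76 26 29.695906469253213
79 39 30.054108449609707
82 39 30.085809927784368
85 39 30.004356957084365
88 39 29.7544576024783
x edges at -50 -9.649876521885092 8.72923179551799 49.89916080961862
x edges at -30 -10.442979371409145 8.612792177584595 49.90240410953945
x edges at 0 -10.201934087972987 9.489045037224031 49.88825591857171
x edges at 30 -8.80424447124295 9.232289350123658 49.89561629817063
x edges at 50 -8.596944000850982 9.106010979608282 49.91446072848371
knob 52.31551113491639 89.92505080073575 [97.5863 98.7439 99.2909]
```

View pics/w8.png

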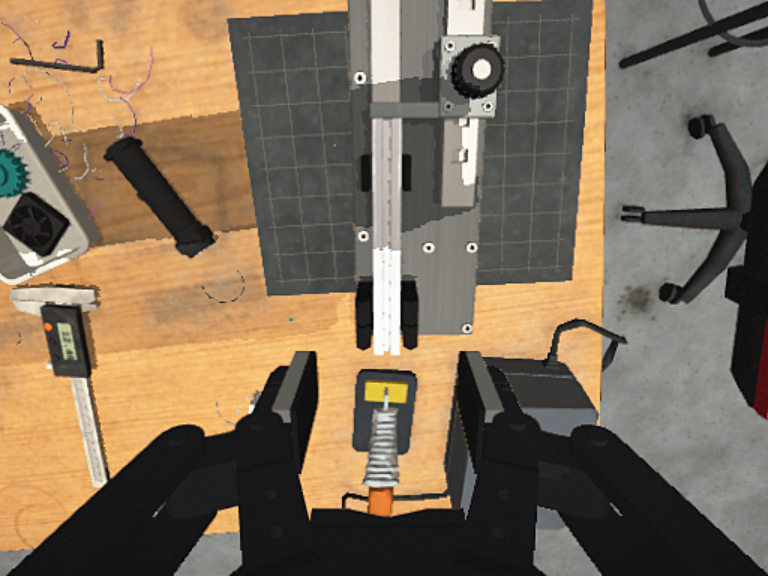

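The profile lies flat with its top 50 mm over the bench, between the guides (rows 280–350). Its end touches the paddle at row 117, and the knob is home at (480,70). The arm is clear, so I'm handing in.

```bash
python3 -c "
from bench import arm
print(arm.finish_job())"
```

```text
the job is handed in; nothing more can be done
None
```

The stop is one notch on (0.050) with its pin home, and the long profile lies on the bed between the saw guides, against the stop and released. The job was handed in at about 16.5 s, and the judge's verdict was not shown.

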